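Index the dial plate to its sensor and lock it

ROBOT

A 7-joint arm with a two-finger parallel gripper is mounted at the origin on the work surface. World frame = base frame: x ahead of the robot, y to its left, z up, the work surface at z = 0. Lengths are in m, angles in rad, forces in N, time in s.
With the tool pointing down it reaches from about 0.4 to 0.85 m from the base axis. Payload 10.4 kg.
Tool frame: the origin (TCP) lies between the finger pads; the fingertips stand tcp_to_tips ahead of it and the grasp point (between the pads) lies 8 mm behind it (tcp_to_tips is the distance from the TCP to the fingertips, in m); z points along the fingers, y is the line along which they close (so a half turn about z gives the same grasp; the last joint's range is limited). The gripper opens to 85 mm and grips with 20 to 120 N. Pads are 22 mm wide; open, the fingers measure 114 mm over their backs; the gripper's body (76 mm by 85 mm) begins 54 mm behind the grasp point. The pads swing forward as they close: fully open they stand 13 mm farther back than shut.
Start: joints at [1.248, 0.332, -0.065, 1.46, 0.022, 1.35, -0.088], TCP at [0.185, -0.597, 0.242] pointing down, gripper open.
Joint ranges: [-2.6, 2.6], [-0.5, 2.12], [-1.47, 1.34], [0.16, 2.42], [-1.27, 4.41], [0.06, 2.06], [-2.6, 2.6]. Speed limits (rad/s): [2.22, 2.22, 2.79, 2.79, 3.14, 3.14, 3.14].

INTERFACE

Orientations are given as a unit quaternion [x, y, z, w].
In Python, from workcell import * gives the robot as it stands.
- The arm moves only by the tool apply_moves, never from a script. Its argument "rows" is a list of rows, each an object of numbers: "x", "y", "z": the shift along the tool's x, y, z in mm; "ax", "ay", "az": the turn, a rotation vector about the tool's x, y, z in degrees; "gripper": the closure, from 0 (fully open) to 1 (shut). A call has 1 to 5 rows; each row shifts and turns the commanded pose from where the row before left it, along the tool's axes as they then stand; what a row does not reach is not made up. A row lasts 1/12 s, in which the tool goes at most 41.7 mm and 7.16 degrees, less where a joint would pass 70% of its speed; a pose out of reach is approached as far as the arm can. A call with a gripper value outside its range is refused whole. The fingers move at their own pace and stop on an object; "newtons" is the grip in N (left out, the last holds). Time passes only in rows, so rows that do not move let the fingers close. It gives the time, the measured TCP pose, the force, the opening and the grip force at its end, in the units of the state.
- get_obs(): the state, without advancing time (a new reading comes with each control period).
- camera(name): name is "scene" or "top" or "wrist"; returns a dict with "color" (480x640x3 uint8, red, green, blue), "fov_y" (degrees; the focal length in pixels is half the picture's height over the tangent of half this angle, whatever the lens; pixels are square), "cx", "cy" (the principal point, pixels), "rvec" (rotation vector, rad) and "tvec" (3), from world to camera coordinates, as OpenCV has them. Camera axes: x right, y down, z forward; pixel columns grow to the right and rows downward; lengths in m; the calibration is good to about 2 mm. A picture is of the moment at which its call begins. There is no depth.
- hand_in(): hands the job in; it is judged then, once.
The state is a dict: "clock": time; "joint_pos": joint angles; "joint_velocities": joint speeds; "tau": joint torques, N m; "position": TCP position; "ee_rot": TCP orientation; "ft_force": force on the tool from outside, world axes, zero at the start; "torque": the same for the moment, N m; "grip_width": opening from 0.0 (shut) to 1.0 (fully open); "grasp_force": force on a finger pad.
Only numpy, scipy, OpenCV 4.12 (cv2) and the standard library are available. Lean on these libraries where they do the work, as an engineer would, in place of code of your own. Each camera call takes 0.05 s, during which the arm holds its last target. There are 200 camera calls.

TASK

Push the arm of the dial plate round with a fingertip until the end of the arm stands centred over the proximity sensor (the straight steel barrel on the deck, not the domed rubber bumper), and leave it there. Then push the lever of the lock valve beside the unit all the way over to its far stop; do not swing it before the dial is in place. The dial only sits on its spigot, so do not lift it, and leave the loose things on the unit and the bench where they are.

Things in the scene. Friction and masses are not known exactly. Their poses are not given: they have to be found in the camera images.
- dial_axis (a point): Point on the dial's vertical axis, level with the dial plate's upper face (22 mm above the deck). The aluminium plate is 180 mm across, with a round hub 32 mm across and 14 mm high at its centre, and a fixed round nest, 34 mm across and 18 mm high, 55 mm from the axis opposite the arm.
- unit: Dial unit: white box with a steel deck 260 x 260 mm, deck top 100 mm above the bench. Origin: centre of its underside, on the dial's axis. x points away from the side with the screen, y to the left. Turned up to 15 degrees. Fixed.
- flag (a point): Point on the dial's arm, 115 mm from the axis, half-way up; x points out along the arm. The arm is a straight radial steel bar on top of the plate, 14 mm wide, 20 mm high, ending 125 mm from the axis, 35 mm beyond the plate's rim; it passes 4 mm over the sensor. Push it sideways above the plate, say 70 mm from the axis (about 3 N there).
- dial (a joint): Turn of the dial plate (rad), anticlockwise from above positive; 0 when the arm points along the unit's x axis; stops at -2.5 and 2.5. Friction about 0.18 N m: it stays where it is left.
- sensor_face (a point): Centre of the upper face of the proximity sensor: an upright straight steel barrel 18 mm across and 18 mm high with a steel nut, 27 mm across, at its foot, fixed on the deck just outside the dial plate, 115 to 118 mm from the axis, on the unit's left or right side.
- bumper_top (a point): Top of the domed black rubber bumper, 28 mm across and 11 mm high, fixed on the deck on the opposite side of the dial from the sensor, in the sensor's other possible place. Not part of the job.
- lever_pivot (a point): Point on the lock lever's vertical axis, half-way up the lever's bar (118 mm above the bench). The lock valve is an aluminium block 70 x 70 mm, 93 mm high, fixed to the left or right of the unit; on the other side stands an air regulator, 129 mm high, with a round black knob, not part of the job.
- lever_end (a point): Point on the lever's bar 75 mm from its pivot, half-way up. The lever is a horizontal steel bar 12 mm wide and 16 mm high (110 to 126 mm above the bench), reaching 80 mm from the pivot, overhanging the block towards the robot; round boss 30 mm across at the pivot.
- lock_lever (a joint): Turn of the lock lever (rad), anticlockwise from above positive: 0 fully unlocked, 1.4 locked against its stop; starts at 0 to 0.25. It points towards the robot and is pushed from the robot's left to its right. Friction 0.1 N m (about 2 N at 55 mm from the pivot): it stays where it is left.
- bush: Loose steel bushing standing on the unit's deck at a far corner, 26 mm across, 20 mm high; origin at its underside. Bystander.
- dowel: Loose steel dowel standing on the unit's deck at a near corner, 16 mm across, 24 mm high; origin at its underside. Bystander.
- jar: Loose white jar, 60 mm across, 70 mm high, on the bench; origin at its underside. Bystander.
- cup: Loose steel cup, 70 mm across, 80 mm high, on the bench; origin at its underside. Bystander.
- tray: Loose grey parts tray, 160 x 120 x 40 mm, on the bench; origin at its underside. Bystander.
- driver: Screwdriver lying on the bench. Bystander.
- spanner: Open spanner lying on the bench. Bystander.
There are look-alikes about, which are no part of the job. Leave any red or yellow look-alike of the part that bears lever_pivot alone.

How it is judged:
By the outcome, as a careful person would: the job done as asked, in the order asked, and still so for the second after the job is handed in, with the robot touching nothing.
It also fails if it takes over 64 s, if anything falls off the work surface, if the arm or the gripper's body presses on something with over 40 N, if the wrist force passes 120 N, or if a joint passes its speed limit or range.

## Working session

There is one attempt and no reset: what is moved stays moved. The work goes in short steps, Python scripts to look and compute and a tool call to move; the robot and the scene stay as the last step left them, time stands still between calls to the robot, and variables do not carry over. Pictures are saved under pics/ and viewed, at most 10 in all, crops included, and the job is handed in when it is done.

Besides the shell and the picture viewer there is one more tool, called after "Call:" as a command line: name --argument value ..., lists and objects as JSON in quotes. apply_moves: Moves the arm, as the interface text tells. Its arguments: {"type":"object","properties":{"rows":{"type":"array","items":{"type":"object","properties":{"x":{"type":"number"},"y":{"type":"number"},"z":{"type":"number"},"ax":{"type":"number"},"ay":{"type":"number"},"az":{"type":"number"},"gripper":{"type":"number"}}}},"newtons":{"type":"number"}},"required":["rows"]}

```bash
ls; mkdir -p pics
python3 - <<'E'
from workcell import *
import cv2,json
for n in("scene","top"):
    c=camera(n); cv2.imwrite(f"pics/{n}0.png",c["color"][:,:,::-1]); print(n,c["fov_y"],c["cx"],c["cy"],c["rvec"],c["tvec"])
o=get_obs(); print(o); 
try: print(tcp_to_tips)
except Exception as e: print(e)
E
```

```text
pics
scene 55.00381806572216 315.55884512271706 242.59098413151287 [ 1.96348135  0.92882509 -0.48553806] [-0.39223334 -0.12339399  1.45427603]
top 51.40892980531785 322.1555196576482 235.76335644797032 [ 2.1654504  -2.1657879   0.10821837] [0.03870764 0.56867818 1.18845809]
{'clock': 0.1, 'joint_pos': array([ 1.24837371,  0.33277691, -0.06467951,  1.46083227,  0.02157339,
        1.34990505, -0.08851466]), 'joint_velocities': array([ 1.22895673e-03, -7.88471447e-04,  9.61010600e-05, -3.62661734e-03,
        7.07274659e-04, -8.56429307e-04,  7.63607127e-05]), 'tau': array([ 1.10272973e-03, -6.26751852e+01,  4.93204873e-02, -3.92435431e+01,
        1.64520484e-02,  6.88130938e-03,  2.60295167e-06]), 'position': array([ 0.1844965 , -0.59682081,  0.24162723]), 'ee_rot': array([ 9.88785723e-01,  1.49339936e-01, -1.09580940e-04, -6.03948092e-04]), 'ft_force': array([ 0.610685  , -0.70869186, -0.4213891 ]), 'torque': array([0.01009748, 0.0355279 , 0.02057632]), 'grasp_force': 0.0, 'grip_width': 0.9981041762025207}
0.011
```

View pics/scene0.png

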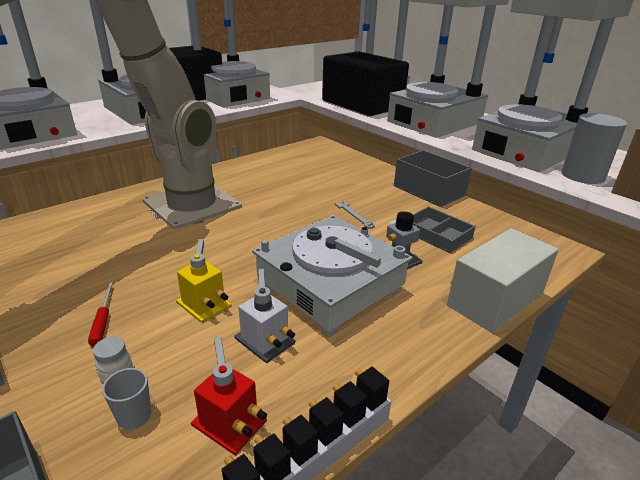

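View pics/top0.png

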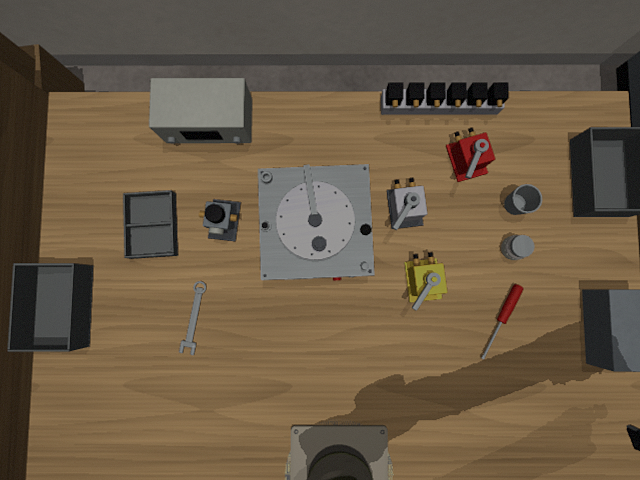

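The top view shows the unit centred at about (315,220) with the dial arm pointing up to (308,168). Candidates for the two parts:
- **Sensor:** either the small grey thing at (265,226) or the black dome at (365,230). The grey barrel fits.
- **Valve:** silver (407,205), red (470,155) or yellow (426,280). Silver aluminium, right beside the unit, fits. Red and yellow are look-alikes.

I'll confirm both in one enlarged crop.

```bash
cat > h.py <<'E'
from workcell import *
import cv2,numpy as np
def ray(c,u,v,z):
    R=cv2.Rodrigues(np.array(c["rvec"]))[0]; t=np.array(c["tvec"]); f=240/np.tan(np.radians(c["fov_y"]/2))
    d=R.T@np.array([(u-c["cx"])/f,(v-c["cy"])/f,1]); o=-R.T@t
    return o+d*(z-o[2])/d[2]
def proj(c,p):
    f=240/np.tan(np.radians(c["fov_y"]/2)); K=np.array([[f,0,c["cx"]],[0,f,c["cy"]],[0,0,1]])
    return cv2.projectPoints(np.array(p,float).reshape(-1,3),np.array(c["rvec"]),np.array(c["tvec"]),K,None)[0][:,0]
E
python3 - <<'E'
from h import *
c=camera("top"); im=c["color"][:,:,::-1]
cv2.imwrite("pics/crop1.png",cv2.resize(im[150:300,245:445],None,fx=4,fy=4,interpolation=cv2.INTER_CUBIC))
for n,u,v,z in[("axis",315,220,.122),("hub",315,220,.136),("armend",308,167,.142),("sens",265,226,.118),("bump",365,230,.111),("piv",412,200,.126),("lend",396,226,.126)]: print(n,ray(c,u,v,z).round(4))
E
```

```text
axis [0.5949 0.0544 0.122 ]
hub [0.593  0.0541 0.136 ]
armend [0.7125 0.07   0.142 ]
sens [0.5818 0.168  0.118 ]
bump [ 0.5734 -0.0595  0.111 ]
piv [ 0.64   -0.1653  0.126 ]
lend [ 0.5807 -0.1282  0.126 ]
```

View pics/crop1.png

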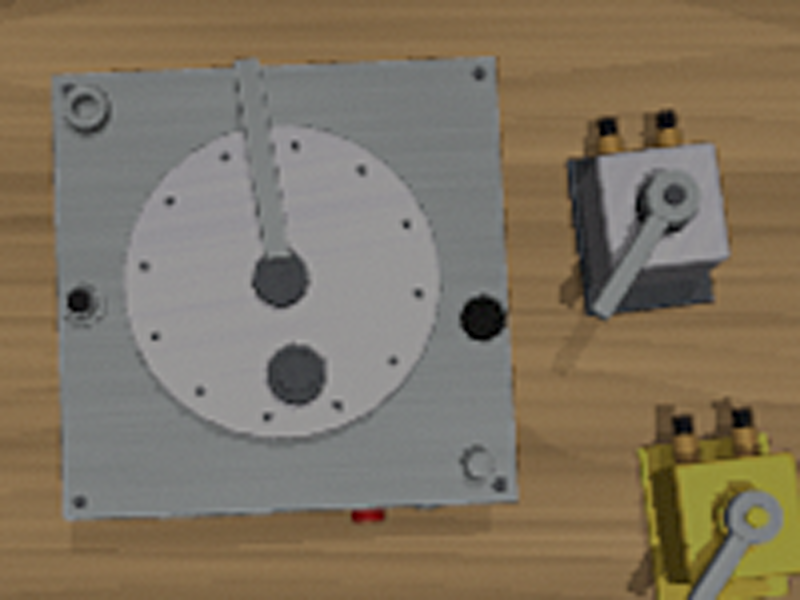

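The crop confirms the steel barrel with its nut at crop (80,300), the black dome at (482,317), and the silver valve with its lever. The arm bears about 8° and the sensor about 94°, so the dial has to turn anticlockwise. I'll close the gripper and travel there at height.

Call:
apply_moves --rows '[{"x": 32, "y": -23, "gripper": 1}, {"x": 32, "y": -23, "gripper": 1}, {"x": 32, "y": -23, "gripper": 1}, {"x": 32, "y": -23, "gripper": 1}, {"x": 32, "y": -23, "gripper": 1}]' --newtons 40

```text
invalid input at $.rows[0]: expected keys x, y, z, ax, ay, az, gripper
```

Call:
apply_moves --rows '[{"x": 32, "y": -23}, {"x": 32, "y": -23}, {"x": 32, "y": -23}, {"x": 32, "y": -23}, {"x": 32, "y": -23}]'

```text
invalid input at $.rows[0]: expected keys x, y, z, ax, ay, az, gripper
```

Call:
apply_moves --rows '[{"x": 32, "y": -23}, {"x": 32, "y": -23}, {"x": 32, "y": -23}, {"x": 32, "y": -23}, {"x": 32, "y": -23}]'

```text
invalid input at $.rows[0]: expected keys x, y, z, ax, ay, az, gripper
```

Call:
apply_moves --rows '[{"x": 32, "y": -22}, {"x": 32, "y": -22}, {"x": 32, "y": -22}, {"x": 32, "y": -22}, {"az": -7}]'

```text
invalid input at $.rows[0]: expected keys x, y, z, ax, ay, az, gripper
```

Call:
apply_moves --rows '[{"az": -7}, {"az": -7}, {"az": -7}, {"az": -7}, {"az": -7}]'

```text
invalid input at $.rows[0]: expected keys x, y, z, ax, ay, az, gripper
```

Call:
apply_moves --rows '[{"az": -7}, {"az": -7}, {"az": -7}, {"az": -7}, {"az": -7}]'

```text
invalid input at $.rows[0]: expected keys x, y, z, ax, ay, az, gripper
```

All keys are needed in every row.

Call:
apply_moves --rows '[{"x": 32, "y": -23, "z": 0, "ax": 0, "ay": 0, "az": 0, "gripper": 1}, {"x": 32, "y": -23, "z": 0, "ax": 0, "ay": 0, "az": 0, "gripper": 1}, {"x": 32, "y": -23, "z": 0, "ax": 0, "ay": 0, "az": 0, "gripper": 1}, {"x": 32, "y": -23, "z": 0, "ax": 0, "ay": 0, "az": 0, "gripper": 1}, {"x": 32, "y": -23, "z": 0, "ax": 0, "ay": 0, "az": 0, "gripper": 1}]' --newtons 40

```text
clock: 0.57
position: [0.3042, -0.4382, 0.2421]
ee_rot: [0.989, 0.149, -0.0, -0.0]
ft_force: [1.2, -0.1, -0.3]
grip_width: 0.299
grasp_force: 0.0
```

Call:
apply_moves --rows '[{"x": 32, "y": -23, "z": 0, "ax": 0, "ay": 0, "az": 0, "gripper": 1}, {"x": 32, "y": -23, "z": 0, "ax": 0, "ay": 0, "az": 0, "gripper": 1}, {"x": 32, "y": -23, "z": 0, "ax": 0, "ay": 0, "az": 0, "gripper": 1}, {"x": 32, "y": -23, "z": 0, "ax": 0, "ay": 0, "az": 0, "gripper": 1}, {"x": 32, "y": -23, "z": 0, "ax": 0, "ay": 0, "az": 0, "gripper": 1}]'

```text
clock: 0.98
position: [0.4231, -0.2811, 0.2424]
ee_rot: [0.989, 0.149, -0.0, 0.0]
ft_force: [0.0, -1.7, 0.4]
grip_width: -0.001
grasp_force: 0.0
```

Call:
apply_moves --rows '[{"x": 32, "y": -23, "z": 0, "ax": 0, "ay": 0, "az": 0, "gripper": 1}, {"x": 32, "y": -23, "z": 0, "ax": 0, "ay": 0, "az": 0, "gripper": 1}, {"x": 32, "y": -23, "z": 0, "ax": 0, "ay": 0, "az": 0, "gripper": 1}, {"x": 32, "y": -23, "z": 0, "ax": 0, "ay": 0, "az": 0, "gripper": 1}, {"x": 32, "y": -23, "z": 0, "ax": 0, "ay": 0, "az": 0, "gripper": 1}]'

```text
clock: 1.4
position: [0.542, -0.1241, 0.2423]
ee_rot: [0.989, 0.149, 0.0, 0.0]
ft_force: [0.4, -0.6, 0.6]
grip_width: -0.001
grasp_force: 0.0
```

Call:
apply_moves --rows '[{"x": 32, "y": -22, "z": 0, "ax": 0, "ay": 0, "az": 0, "gripper": 1}, {"x": 32, "y": -22, "z": 0, "ax": 0, "ay": 0, "az": 0, "gripper": 1}, {"x": 32, "y": -22, "z": 0, "ax": 0, "ay": 0, "az": 0, "gripper": 1}, {"x": 32, "y": -22, "z": 0, "ax": 0, "ay": 0, "az": 0, "gripper": 1}, {"x": 0, "y": 0, "z": 0, "ax": 0, "ay": 0, "az": -7, "gripper": 1}]'

```text
clock: 1.82
position: [0.6395, 0.0051, 0.2412]
ee_rot: [0.977, 0.211, 0.0, -0.002]
ft_force: [0.3, 1.2, -0.3]
grip_width: -0.001
grasp_force: 0.0
```

Call:
apply_moves --rows '[{"x": 0, "y": 0, "z": 0, "ax": 0, "ay": 0, "az": -7, "gripper": 1}, {"x": 0, "y": 0, "z": 0, "ax": 0, "ay": 0, "az": -7, "gripper": 1}, {"x": 0, "y": 0, "z": 0, "ax": 0, "ay": 0, "az": -7, "gripper": 1}, {"x": 0, "y": 0, "z": 0, "ax": 0, "ay": 0, "az": -7, "gripper": 1}, {"x": 0, "y": 0, "z": 0, "ax": 0, "ay": 0, "az": -7, "gripper": 1}]'

```text
clock: 2.23
position: [0.6375, -0.0039, 0.2419]
ee_rot: [0.868, 0.496, -0.0, -0.0]
ft_force: [-0.1, -0.0, 0.6]
grip_width: -0.001
grasp_force: 0.0
```

Call:
apply_moves --rows '[{"x": 0, "y": 0, "z": 0, "ax": 0, "ay": 0, "az": -7, "gripper": 1}, {"x": 0, "y": 0, "z": 0, "ax": 0, "ay": 0, "az": -7, "gripper": 1}, {"x": 0, "y": 0, "z": 0, "ax": 0, "ay": 0, "az": -7, "gripper": 1}, {"x": 0, "y": 0, "z": 0, "ax": 0, "ay": 0, "az": -7, "gripper": 1}, {"x": 0, "y": 0, "z": 0, "ax": 0, "ay": 0, "az": -7, "gripper": 1}]'

```text
clock: 2.65
position: [0.6375, -0.004, 0.242]
ee_rot: [0.679, 0.734, -0.0, -0.0]
ft_force: [-0.1, 0.1, 0.1]
grip_width: 0.002
grasp_force: 0.0
```

Run:
```python
from h import *
c=camera("wrist"); im=c["color"][:,:,::-1]
cv2.imwrite("pics/w1.png",im)
print(c["rvec"],c["tvec"],c["fov_y"],c["cx"],c["cy"])
print(proj(c,[[.5935,.0535,.136],[.7125,.07,.142],[.584,.168,.118]]))
```

```text
[-2.84328375 -0.11179672 -0.01596022] [-0.63508963 -0.08917194  0.36425793] 61.97276061454503 314.66145895670064 240.24321458646773
[[246.95835996 143.98269841]
 [458.49323988 131.61877563]
 [240.94105398 -76.7455562 ]]
```

View pics/w1.png

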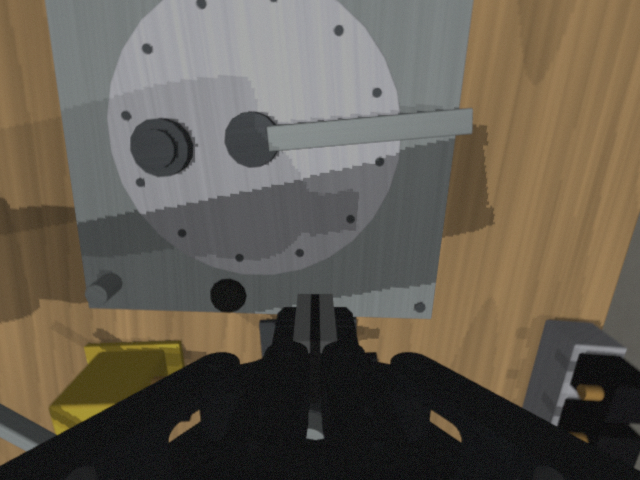

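The wrist picture shows the hub top at (251,139), the arm's end at (471,121), and the fingertips at (315,300).

Run:
```python
from h import *
c=camera("wrist")
h=ray(c,251,139,.136); e=ray(c,471,121,.142); print(h,e,np.degrees(np.arctan2(*(e-h)[1::-1])),np.linalg.norm((e-h)[:2]))
t=camera("top"); h=ray(t,315.25,219.75,.136); e=ray(t,245+247/4,150+61/4,.142); print(h,e,np.degrees(np.arctan2(*(e-h)[1::-1])))
s=ray(t,245+79/4,150+299/4,.118); d=s-h; print(s,np.degrees(np.arctan2(d[1],d[0])),np.linalg.norm(d[:2]))
```

```text
[0.59521366 0.05599872 0.136     ] [0.71762642 0.07678674 0.142     ] 9.637967227168929 0.12416530815698269
[0.59357905 0.05358463 0.136     ] [0.71652491 0.07279587 0.142     ] 8.881090603774524
[0.58465328 0.1686471  0.118     ] 94.43573542787847 0.1154081517474225
```

Call:
apply_moves --rows '[{"x": 0, "y": 0, "z": 0, "ax": 0, "ay": 0, "az": -5, "gripper": 1}, {"x": 14, "y": 18, "z": 0, "ax": 0, "ay": 0, "az": 0, "gripper": 1}, {"x": 15, "y": 19, "z": 0, "ax": 0, "ay": 0, "az": 0, "gripper": 1}, {"x": 0, "y": 0, "z": 30, "ax": 0, "ay": 0, "az": 0, "gripper": 1}, {"x": 0, "y": 0, "z": 30, "ax": 0, "ay": 0, "az": 0, "gripper": 1}]'

```text
clock: 3.22
position: [0.6708, 0.0329, 0.1829]
ee_rot: [0.649, 0.76, 0.002, 0.001]
ft_force: [-0.3, -1.5, -0.5]
grip_width: -0.003
grasp_force: 0.0
```

Call:
apply_moves --rows '[{"x": 0, "y": 0, "z": 20, "ax": 0, "ay": 0, "az": 0, "gripper": 1}, {"x": 0, "y": 0, "z": 12, "ax": 0, "ay": 0, "az": 0, "gripper": 1}, {"x": 0, "y": 0, "z": 10, "ax": 0, "ay": 0, "az": 0, "gripper": 1}, {"x": 0, "y": 0, "z": 0, "ax": 0, "ay": 0, "az": 0, "gripper": 1}, {"x": 0, "y": 0, "z": 0, "ax": 0, "ay": 0, "az": 0, "gripper": 1}]'

```text
clock: 3.63
position: [0.6698, 0.0306, 0.141]
ee_rot: [0.649, 0.761, 0.0, 0.0]
ft_force: [0.3, 0.7, -0.0]
grip_width: -0.003
grasp_force: 0.0
```

Call:
apply_moves --rows '[{"x": 4, "y": 0, "z": 0, "ax": 0, "ay": 0, "az": 0, "gripper": 1}, {"x": 4, "y": 0, "z": 0, "ax": 0, "ay": 0, "az": 0, "gripper": 1}, {"x": 4, "y": 0, "z": 0, "ax": 0, "ay": 0, "az": 0, "gripper": 1}, {"x": 3, "y": 0, "z": 0, "ax": 0, "ay": 0, "az": 0, "gripper": 1}, {"x": 3, "y": 0, "z": 0, "ax": 0, "ay": 0, "az": 0, "gripper": 1}]'

```text
clock: 4.05
position: [0.6667, 0.0491, 0.1407]
ee_rot: [0.648, 0.762, 0.0, 0.0]
ft_force: [1.4, -3.0, -0.1]
grip_width: -0.001
grasp_force: 1.4
```

Call:
apply_moves --rows '[{"x": 6.2, "y": 1.3, "z": 0, "ax": 0, "ay": 0, "az": -5, "gripper": 1}, {"x": 6.2, "y": 1.3, "z": 0, "ax": 0, "ay": 0, "az": -5, "gripper": 1}, {"x": 6.2, "y": 1.3, "z": 0, "ax": 0, "ay": 0, "az": -5, "gripper": 1}, {"x": 6.2, "y": 1.3, "z": 0, "ax": 0, "ay": 0, "az": -5, "gripper": 1}, {"x": 6.2, "y": 1.3, "z": 0, "ax": 0, "ay": 0, "az": -5, "gripper": 1}]'

```text
clock: 4.47
position: [0.6632, 0.0791, 0.1407]
ee_rot: [0.467, 0.884, -0.0, 0.001]
ft_force: [1.2, -3.3, 0.6]
grip_width: -0.001
grasp_force: 1.4
```

Run:
```python
from h import *
for i,k in enumerate("top wrist".split()):
    c=camera(k); im=c["color"][:,:,::-1]
    if k=="top":
        a=cv2.resize(im[150:300,245:445],None,fx=2.5,fy=2.5,interpolation=cv2.INTER_CUBIC)
    else: b=cv2.resize(im,(500,375))
cv2.imwrite("pics/m2.png",cv2.resize(np.vstack([a,b]),None,fx=.79,fy=.79))
p=get_obs()["position"]; d=p-[.5945,.0548,0]; print(p,np.degrees(np.arctan2(d[1],d[0])),np.hypot(*d[:2]))
```

```text
[0.6625044  0.08049242 0.14054229] 20.69682608721976 0.07269593363381295
```

View pics/m2.png

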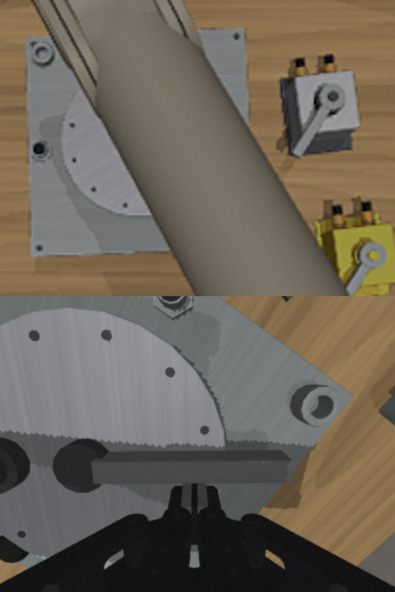

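The lower (wrist) half shows the fingertips square against the arm, with the sensor coming into view at the top. I'll carry on along the arc.

Call:
apply_moves --rows '[{"x": 6.2, "y": 1.3, "z": 0, "ax": 0, "ay": 0, "az": -5, "gripper": 1}, {"x": 6.2, "y": 1.3, "z": 0, "ax": 0, "ay": 0, "az": -5, "gripper": 1}, {"x": 6.2, "y": 1.3, "z": 0, "ax": 0, "ay": 0, "az": -5, "gripper": 1}, {"x": 6.2, "y": 1.3, "z": 0, "ax": 0, "ay": 0, "az": -5, "gripper": 1}, {"x": 6.2, "y": 1.3, "z": 0, "ax": 0, "ay": 0, "az": -5, "gripper": 1}]'

```text
clock: 4.98
position: [0.6464, 0.1055, 0.1405]
ee_rot: [0.266, 0.964, -0.0, 0.001]
ft_force: [1.8, -2.0, 0.7]
grip_width: -0.0
grasp_force: 1.5
```

Call:
apply_moves --rows '[{"x": 6.2, "y": 1.3, "z": 0, "ax": 0, "ay": 0, "az": -5, "gripper": 1}, {"x": 6.2, "y": 1.3, "z": 0, "ax": 0, "ay": 0, "az": -5, "gripper": 1}, {"x": 6.2, "y": 1.3, "z": 0, "ax": 0, "ay": 0, "az": -5, "gripper": 1}, {"x": 3.7, "y": 0.8, "z": 0, "ax": 0, "ay": 0, "az": -3, "gripper": 1}, {"x": 2.5, "y": 0.5, "z": 0, "ax": 0, "ay": 0, "az": -2, "gripper": 1}]'

```text
clock: 5.4
position: [0.6255, 0.12, 0.1405]
ee_rot: [0.095, 0.995, -0.0, 0.001]
ft_force: [3.2, -1.0, 0.5]
grip_width: 0.001
grasp_force: 1.5
```

Run:
```python
from h import *
from scipy.spatial.transform import Rotation as R
c=camera("wrist"); im=c["color"][:,:,::-1]
cv2.imwrite("pics/w3.png",im)
o=get_obs();p=o["position"]; d=p-[.5945,.0548,0]; x=R.from_quat(o["ee_rot"]).as_matrix()[:,0]
print(p,np.degrees(np.arctan2(d[1],d[0])),np.hypot(*d[:2]),"yaw",np.degrees(np.arctan2(x[1],x[0])),o["joint_pos"])
```

```text
[0.62513729 0.12024477 0.14047077] 64.91384473466107 0.07226106272800265 yaw 169.2285349175065 [ 0.45071008  0.64416137 -1.01301636  1.51170123  0.55852422  1.29707905
  0.75815892]
```

View pics/w3.png

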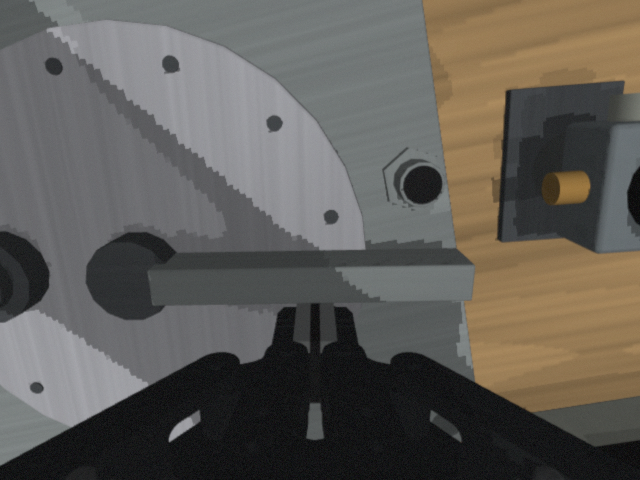

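The sensor's dark face is at (422,184), the hub top at (132,276), and the arm's top-face end at about (472,283).

Run:
```python
from h import *
c=camera("wrist")
h=ray(c,132,276,.136); e=ray(c,472,283,.142);s=ray(c,422,184,.118); print(h,e,s)
for q in(e,s):
    d=q-h; print(np.degrees(np.arctan2(d[1],d[0])),np.linalg.norm(d[:2]))
a0=ray(c,151,284.5,.142);d=e-a0;print("bar",np.degrees(np.arctan2(d[1],d[0])),np.linalg.norm(d[:2]))
```

```text
[0.59396816 0.05848958 0.136     ] [0.61711467 0.17896475 0.142     ] [0.5838122  0.17110279 0.118     ]
79.12446900830503 0.12267854495973743
95.15324924697306 0.11307023764582214
bar 79.51691357058439 0.11343679493734576
```

Call:
apply_moves --rows '[{"x": 3.7, "y": 0.8, "z": 0, "ax": 0, "ay": 0, "az": -3, "gripper": 1}, {"x": 3.7, "y": 0.8, "z": 0, "ax": 0, "ay": 0, "az": -3, "gripper": 1}, {"x": 3.7, "y": 0.8, "z": 0, "ax": 0, "ay": 0, "az": -3, "gripper": 1}, {"x": 2.5, "y": 0.5, "z": 0, "ax": 0, "ay": 0, "az": -2, "gripper": 1}, {"x": 1.2, "y": 0.3, "z": 0, "ax": 0, "ay": 0, "az": -1, "gripper": 1}]'

```text
clock: 5.92
position: [0.6112, 0.1248, 0.1404]
ee_rot: [-0.009, 1.0, -0.0, 0.0]
ft_force: [2.9, -1.1, -0.0]
grip_width: 0.003
grasp_force: 1.4
```

Run:
```python
from h import *
from scipy.spatial.transform import Rotation as R
c=camera("wrist"); im=c["color"][:,:,::-1]
cv2.imwrite("pics/w4.png",im)
o=get_obs();p=o["position"]; x=R.from_quat(o["ee_rot"]).as_matrix()[:,0]
print(p,"yaw",np.degrees(np.arctan2(x[1],x[0]))%360,o["joint_pos"],o["ft_force"])
print(proj(c,[.5835,.1705,.118]))
```

```text
[0.61102653 0.12491445 0.14039176] yaw 181.10982146429666 [ 0.48430333  0.64119325 -1.06439089  1.54730282  0.57511831  1.29593512
  0.93511644] [ 2.93508552 -1.57681866  0.80513802]
[[427.16137845 241.16882228]]
```

View pics/w4.png

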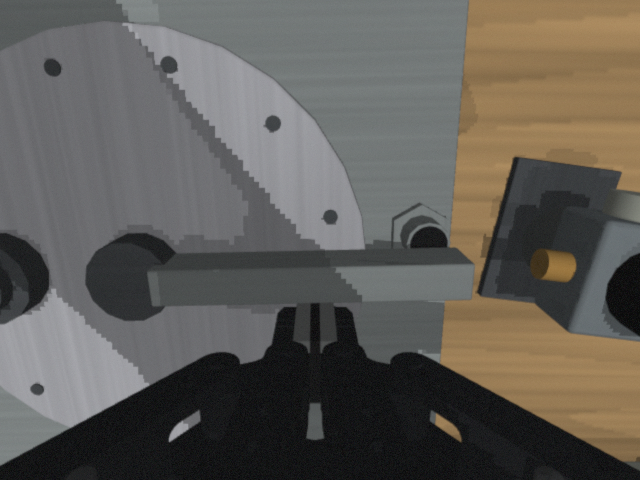

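Run:
```python
from h import *
c=camera("wrist")
s=ray(c,429,243.5,.118); a0=ray(c,152,285.5,.142); e=ray(c,473,283,.142); u=(e-a0)[:2]/np.linalg.norm((e-a0)[:2]); n=np.array([-u[1],u[0]])
d=(s-a0)[:2]; print(s,a0,e,np.degrees(np.arctan2(u[1],u[0])),"along",d@u,"lat",d@n, "deg",np.degrees((d@n)/.115))
```

```text
[0.5842787  0.17137211 0.118     ] [0.594309   0.06769243 0.142     ] [0.59115697 0.1810686  0.142     ] 91.59249702590529 along 0.10391838423743932 lat 0.0071450925920239815 deg 3.559857823940556
```

Call:
apply_moves --rows '[{"x": 1.8, "y": 0.4, "z": 0, "ax": 0, "ay": 0, "az": -1.5, "gripper": 1}, {"x": 1.2, "y": 0.3, "z": 0, "ax": 0, "ay": 0, "az": -1, "gripper": 1}, {"x": 1.2, "y": 0.2, "z": 0, "ax": 0, "ay": 0, "az": -1, "gripper": 1}, {"x": 0, "y": 0, "z": 0, "ax": 0, "ay": 0, "az": 0, "gripper": 1}, {"x": 0, "y": 0, "z": 0, "ax": 0, "ay": 0, "az": 0, "gripper": 1}]'

```text
clock: 6.43
position: [0.6065, 0.1261, 0.1403]
ee_rot: [-0.041, 0.999, 0.0, -0.0]
ft_force: [1.9, -1.6, -0.0]
grip_width: 0.003
grasp_force: 0.9
```

Call:
apply_moves --rows '[{"x": -8, "y": 0, "z": 0, "ax": 0, "ay": 0, "az": 0, "gripper": 1}, {"x": -20, "y": 0, "z": 0, "ax": 0, "ay": 0, "az": 0, "gripper": 1}, {"x": 0, "y": 0, "z": -30, "ax": 0, "ay": 0, "az": 0, "gripper": 1}, {"x": 0, "y": 0, "z": -40, "ax": 0, "ay": 0, "az": 0, "gripper": 1}, {"x": 0, "y": 0, "z": -30, "ax": 0, "ay": 0, "az": 0, "gripper": 1}]'

```text
clock: 6.85
position: [0.6345, 0.1292, 0.2421]
ee_rot: [-0.041, 0.999, 0.001, -0.001]
ft_force: [0.0, 0.4, -0.3]
grip_width: -0.003
grasp_force: 0.0
```

Call:
apply_moves --rows '[{"x": 30, "y": 0, "z": 0, "ax": 0, "ay": 0, "az": 0, "gripper": 1}, {"x": 0, "y": 30, "z": 0, "ax": 0, "ay": 0, "az": 0, "gripper": 1}, {"x": 0, "y": 20, "z": 0, "ax": 0, "ay": 0, "az": 0, "gripper": 1}, {"x": 0, "y": 0, "z": 0, "ax": 0, "ay": 0, "az": 0, "gripper": 1}, {"x": 0, "y": 0, "z": 0, "ax": 0, "ay": 0, "az": 0, "gripper": 1}]'

```text
clock: 7.27
position: [0.5999, 0.1774, 0.2403]
ee_rot: [-0.042, 0.999, 0.0, -0.0]
ft_force: [0.0, -1.0, -0.3]
grip_width: -0.003
grasp_force: 0.0
```

Run:
```python
from h import *
o=get_obs(); print(o["position"],o["joint_pos"])
c=camera("wrist"); im=c["color"][:,:,::-1]; t=camera("top")["color"][:,:,::-1]
cv2.imwrite("pics/w5.png",np.hstack([im,cv2.resize(t[180:276,250:282],(160,480),interpolation=cv2.INTER_CUBIC)]))
print(proj(c,[[.5842,.171,.118],[.5945,.056,.136]]))
```

```text
[0.59994974 0.1774166  0.24031784] [ 0.41758547  0.57429406 -1.12678967  1.41911745  0.51487783  1.46687941
  0.95870677]
[[305.77706987 211.71294464]
 [115.48300405 219.2973675 ]]
```

View pics/w5.png

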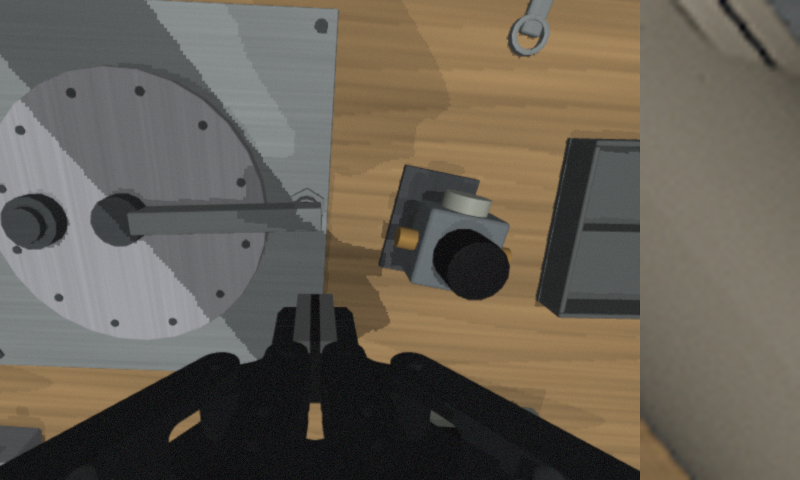

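The bar now covers the barrel, and the nut shows just above it at (307,190). I'll check the bar's edges numerically.

Run:
```python
from h import *
im=cv2.imread("pics/w5.png")[:,:640]; g=cv2.cvtColor(im,cv2.COLOR_BGR2GRAY)
for u in(150,170,200,230,285,292,300,305,308,312,318,322): print(u,list(g[180:246:1,u]))
```

```text
150 [np.uint8(110), np.uint8(110), np.uint8(113), np.uint8(111), np.uint8(109), np.uint8(110), np.uint8(111), np.uint8(108), np.uint8(109), np.uint8(110), np.uint8(109), np.uint8(112), np.uint8(107), np.uint8(109), np.uint8(108), np.uint8(107), np.uint8(107), np.uint8(109), np.uint8(107), np.uint8(103), np.uint8(92), np.uint8(89), np.uint8(90), np.uint8(89), np.uint8(87), np.uint8(83), np.uint8(66), np.uint8(59), np.uint8(59), np.uint8(57), np.uint8(58), np.uint8(59), np.uint8(68), np.uint8(82), np.uint8(89), np.uint8(90), np.uint8(92), np.uint8(93), np.uint8(94), np.uint8(91), np.uint8(92), np.uint8(91), np.uint8(91), np.uint8(93), np.uint8(91), np.uint8(90), np.uint8(89), np.uint8(92), np.uint8(93), np.uint8(93), np.uint8(90), np.uint8(91), np.uint8(92), np.uint8(89), np.uint8(86), np.uint8(94), np.uint8(105), np.uint8(104), np.uint8(108), np.uint8(107), np.uint8(107), np.uint8(107), np.uint8(106), np.uint8(109), np.uint8(111), np.uint8(118)]
170 [np.uint8(109), np.uint8(110), np.uint8(108), np.uint8(110), np.uint8(109), np.uint8(109), np.uint8(113), np.uint8(108), np.uint8(108), n
[... 9705 characters left out ...]
.uint8(90), np.uint8(112), np.uint8(115), np.uint8(115), np.uint8(114), np.uint8(113), np.uint8(113), np.uint8(114), np.uint8(115), np.uint8(116), np.uint8(111), np.uint8(113), np.uint8(111), np.uint8(113), np.uint8(113), np.uint8(109), np.uint8(106), np.uint8(89), np.uint8(102), np.uint8(120), np.uint8(120), np.uint8(124), np.uint8(125), np.uint8(122), np.uint8(123), np.uint8(125), np.uint8(125), np.uint8(126), np.uint8(125), np.uint8(126), np.uint8(126), np.uint8(123), np.uint8(114), np.uint8(91), np.uint8(90), np.uint8(89), np.uint8(89), np.uint8(89), np.uint8(88), np.uint8(87), np.uint8(89), np.uint8(85), np.uint8(90), np.uint8(88), np.uint8(90), np.uint8(87), np.uint8(87), np.uint8(88)]
```

Run:
```python
from h import *
c=camera("wrist")
a=ray(c,150,223.5,.142); e=ray(c,318,219.2,.142); u=(e-a)[:2]/np.linalg.norm((e-a)[:2]); n=np.array([-u[1],u[0]])
h=ray(c,118,219,.136)
f=lambda p:((p-a)[:2]@u*1000,(p-a)[:2]@n*1000)
print("bearing",np.degrees(np.arctan2(u[1],u[0])),"hub",h,f(h))
print("sensor est",f(np.array([.5842,.171,0])))
for z in(.104,.106,.108):
    p=ray(c,306.5,188.5,z); print(z,p,f(p), "vertex r", np.hypot(*(p[:2]-[.5842,.171])))
```

```text
bearing 96.15813435324135 hub [0.59456455 0.05554242 0.136     ] (np.float64(-21.634932234021903), np.float64(1.8400339121088882))
sensor est (np.float64(94.26824912019775), np.float64(-0.24069231746825484))
0.104 [0.57209562 0.16814847 0.104     ] (np.float64(92.7316482800614), np.float64(12.09972989546262)) vertex r 0.012435721231006483
0.106 [0.57175714 0.168163   0.106     ] (np.float64(92.78240027724523), np.float64(12.434700329979012)) vertex r 0.012762183416291413
0.108 [0.57141866 0.16817752 0.108     ] (np.float64(92.83315227442903), np.float64(12.769670764495407)) vertex r 0.013089272343459676
```

The bar is centred to within about 1 mm by this view. I'll move clear to the right, so the top camera can check the dial and the lever.

Call:
apply_moves --rows '[{"x": 14, "y": -36, "z": 0, "ax": 0, "ay": 0, "az": 0, "gripper": 1}, {"x": 14, "y": -36, "z": 0, "ax": 0, "ay": 0, "az": 0, "gripper": 1}, {"x": 14, "y": -36, "z": 0, "ax": 0, "ay": 0, "az": 0, "gripper": 1}, {"x": 14, "y": -36, "z": 0, "ax": 0, "ay": 0, "az": 0, "gripper": 1}, {"x": 14, "y": -36, "z": 0, "ax": 0, "ay": 0, "az": 0, "gripper": 1}]'

```text
clock: 7.83
position: [0.5447, -0.0119, 0.2401]
ee_rot: [-0.04, 0.999, -0.0, -0.0]
ft_force: [1.0, -1.0, 0.8]
grip_width: 0.002
grasp_force: 0.0
```

Call:
apply_moves --rows '[{"x": 14, "y": -36, "z": 0, "ax": 0, "ay": 0, "az": 0, "gripper": 1}, {"x": 14, "y": -36, "z": 0, "ax": 0, "ay": 0, "az": 0, "gripper": 1}, {"x": 14, "y": -36, "z": 0, "ax": 0, "ay": 0, "az": 0, "gripper": 1}, {"x": 14, "y": -36, "z": 0, "ax": 0, "ay": 0, "az": 0, "gripper": 1}, {"x": 14, "y": -36, "z": 0, "ax": 0, "ay": 0, "az": 0, "gripper": 1}]'

```text
clock: 8.25
position: [0.4891, -0.1972, 0.2405]
ee_rot: [-0.04, 0.999, -0.0, -0.0]
ft_force: [1.0, -0.9, 0.6]
grip_width: 0.004
grasp_force: 0.0
```

Call:
apply_moves --rows '[{"x": 14, "y": -36, "z": 0, "ax": 0, "ay": 0, "az": 0, "gripper": 1}, {"x": 14, "y": -36, "z": 0, "ax": 0, "ay": 0, "az": 0, "gripper": 1}, {"x": 14, "y": -36, "z": 0, "ax": 0, "ay": 0, "az": 0, "gripper": 1}, {"x": 14, "y": -36, "z": 0, "ax": 0, "ay": 0, "az": 0, "gripper": 1}, {"x": 0, "y": 0, "z": 0, "ax": 0, "ay": 0, "az": 7, "gripper": 1}]'

```text
clock: 8.67
position: [0.4416, -0.3523, 0.2391]
ee_rot: [0.024, 1.0, -0.0, -0.001]
ft_force: [-0.9, -0.9, 0.0]
grip_width: -0.001
grasp_force: 0.0
```

Call:
apply_moves --rows '[{"x": 0, "y": 0, "z": 0, "ax": 0, "ay": 0, "az": 7, "gripper": 1}, {"x": 0, "y": 0, "z": 0, "ax": 0, "ay": 0, "az": 7, "gripper": 1}, {"x": 0, "y": 0, "z": 0, "ax": 0, "ay": 0, "az": 7, "gripper": 1}, {"x": 0, "y": 0, "z": 0, "ax": 0, "ay": 0, "az": 7, "gripper": 1}, {"x": 0, "y": 0, "z": 0, "ax": 0, "ay": 0, "az": 7, "gripper": 1}]'

```text
clock: 9.08
position: [0.4458, -0.3434, 0.2403]
ee_rot: [0.324, 0.946, 0.0, -0.0]
ft_force: [-0.8, 0.3, 0.1]
grip_width: 0.003
grasp_force: 0.0
```

Call:
apply_moves --rows '[{"x": 0, "y": 0, "z": 0, "ax": 0, "ay": 0, "az": 7, "gripper": 1}, {"x": 0, "y": 0, "z": 0, "ax": 0, "ay": 0, "az": 7, "gripper": 1}, {"x": 0, "y": 0, "z": 0, "ax": 0, "ay": 0, "az": 7, "gripper": 1}, {"x": 0, "y": 0, "z": 0, "ax": 0, "ay": 0, "az": 7, "gripper": 1}, {"x": 0, "y": 0, "z": 0, "ax": 0, "ay": 0, "az": 7, "gripper": 1}]'

```text
clock: 9.5
position: [0.4458, -0.3433, 0.2403]
ee_rot: [0.593, 0.805, 0.0, -0.0]
ft_force: [-0.8, 0.9, -0.5]
grip_width: -0.002
grasp_force: 0.0
```

Call:
apply_moves --rows '[{"x": 0, "y": 0, "z": 0, "ax": 0, "ay": 0, "az": 7, "gripper": 1}, {"x": 0, "y": 0, "z": 0, "ax": 0, "ay": 0, "az": 7, "gripper": 1}, {"x": 0, "y": 0, "z": 0, "ax": 0, "ay": 0, "az": 7, "gripper": 1}, {"x": 0, "y": 0, "z": 0, "ax": 0, "ay": 0, "az": 7, "gripper": 1}, {"x": 0, "y": 0, "z": 0, "ax": 0, "ay": 0, "az": 7, "gripper": 1}]'

```text
clock: 9.92
position: [0.4458, -0.3433, 0.2403]
ee_rot: [0.808, 0.59, -0.0, -0.0]
ft_force: [1.2, -0.6, -0.4]
grip_width: -0.001
grasp_force: 0.0
```

Run:
```python
from h import *
from scipy.spatial.transform import Rotation as R
o=get_obs(); x=R.from_quat(o["ee_rot"]).as_matrix()[:,0]; print(o["position"],np.degrees(np.arctan2(x[1],x[0]))%360,o["joint_pos"])
t=camera("top")["color"][:,:,::-1]
cv2.imwrite("pics/t6.png",cv2.resize(t[160:260,250:450],None,fx=4,fy=4,interpolation=cv2.INTER_CUBIC))
```

```text
[ 0.44582174 -0.34329164  0.24030339] 72.26239117427536 [ 1.26762881  0.29682155 -0.82839704  1.59820089  0.22291445  1.34512495
  0.10125903]
```

View pics/t6.png

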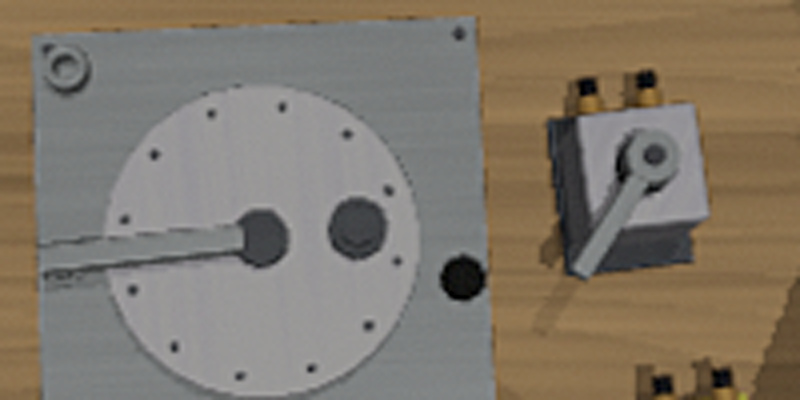

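The top view shows the bar running from (243,239) to about (41,257), clear of the robot, and the lever from its boss at (655,154) to its end at (582,273). I'll get numbers from the before/after difference.

Run:
```python
from h import *
c=camera("top")
a=cv2.imread("pics/top0.png"); b=c["color"][:,:,::-1]
g=lambda m:cv2.cvtColor(np.ascontiguousarray(m),cv2.COLOR_BGR2GRAY)
A,B=g(a),g(b)
for u in range(260,312,6): print(u,"now",B[216:233,u].tolist())
print("orig sensor");print(A[218:233,258:274])
m=lambda u,v,z:ray(c,u,v,z)
p=m(250+654/4,160+153/4,.126); e=m(250+582/4,160+273/4,.126); d=e-p; print(p,e,np.degrees(np.arctan2(d[1],d[0])),np.hypot(*d[:2]))
```

```text
260 now [126, 124, 124, 127, 130, 91, 116, 126, 128, 130, 135, 139, 104, 116, 133, 130, 128]
266 now [122, 121, 122, 127, 91, 126, 128, 126, 126, 127, 142, 78, 85, 84, 112, 83, 117]
272 now [123, 122, 128, 92, 104, 124, 126, 127, 129, 135, 86, 62, 109, 119, 113, 109, 122]
278 now [153, 152, 159, 96, 113, 128, 127, 127, 131, 134, 70, 126, 140, 151, 156, 157, 158]
284 now [151, 155, 116, 123, 128, 127, 126, 131, 144, 73, 83, 129, 152, 155, 156, 131, 108]
290 now [154, 157, 123, 123, 128, 130, 131, 136, 88, 70, 132, 140, 151, 154, 153, 153, 152]
296 now [157, 104, 118, 132, 129, 132, 134, 134, 70, 129, 140, 151, 155, 153, 152, 153, 151]
302 now [156, 139, 130, 130, 132, 133, 143, 73, 84, 132, 151, 153, 152, 150, 151, 151, 150]
308 now [118, 127, 130, 130, 133, 137, 90, 56, 132, 140, 150, 153, 152, 151, 152, 152, 153]
orig sensor
[[109 112 120 119 120 118 120 119 119 119 118 119 119 120 120 122]
 [101 102 123 120 120 122 123 121 123 121 121 122 122 122 122 122]
 [ 95  99 125 123 123 125 120 108 115 130 126 123 122 125 124 123]
 [103  97 126 126 129 126 108 100 100  98 112 126 124 124 123
[... 157 characters left out ...]
  16  18  30  24  17  56  98 110 122 110 120 123]
 [111 110 129 113  13  28  25  27  22  54  89 104 123 106 124 123]
 [110 111 128 107   7  15  26  22  17  52  80  95 123 110 124 124]
 [110 109 128 120  76   9  18  12  43  71  73 112 121 108 127 125]
 [116 109 128 122  99 101 100  87  99  75  97 131 121 108 125 123]
 [103 108 123  87  99 107  78  68  84  94 119  95 100 125 126 126]
 [ 98 102 132 112 107 107 105 105 113 127 118 105 118 126 125 125]
 [102  99 133 123 114 100  98 101  88 100 125 123 123 121 121 121]
 [107 102 130 121 121 118 118 119 115 118 124 122 122 123 122 123]]
[ 0.64397006 -0.16874725  0.126     ] [ 0.57554722 -0.12695412  0.126     ] 148.58313329907082 0.0801769984320347
```

Run:
```python
from h import *
c=camera("top")
U=np.array([266,272,284,290,296,302]);V=np.array([223.5,222.6,221.5,220.9,220.6,220.0])
k=np.polyfit(U,V,1); q=lambda u:ray(c,u,np.polyval(k,u),.142)
a,e=q(305),q(262); u=(e-a)[:2]; u/=np.linalg.norm(u); n=np.array([-u[1],u[0]])
f=lambda p:((p-a)[:2]@u*1000,(p-a)[:2]@n*1000)
h=ray(c,315.25,219.6,.136); s=ray(c,264.1,224.7,.118)
print(k,np.degrees(np.arctan2(u[1],u[0])),"hub",f(h),"sensor",f(s),s,h)
d=s-h;print(np.degrees(np.arctan2(d[1],d[0])),np.hypot(*d[:2]))
```

```text
[-9.38923395e-02  2.48275983e+02] 95.38136600258731 hub (np.float64(-22.681684951499403), np.float64(1.2318021827303196)) sensor (np.float64(94.20368517806703), np.float64(-0.5891919557915984)) [0.5847685  0.17012613 0.118     ] [0.59391758 0.05358514 0.136     ]
94.48880914521624 0.11689955419067376
```

The dial is centred within about 0.6 mm by the top view too. Now for the lever: pivot (0.644,-0.169), bearing 148.6°. I'll go to its left side.

Call:
apply_moves --rows '[{"x": 0, "y": 0, "z": 0, "ax": 0, "ay": 0, "az": 7, "gripper": 1}, {"x": 0, "y": 0, "z": 0, "ax": 0, "ay": 0, "az": 6.7, "gripper": 1}, {"x": 36, "y": 3, "z": 0, "ax": 0, "ay": 0, "az": 0, "gripper": 1}, {"x": 36, "y": 3, "z": 0, "ax": 0, "ay": 0, "az": 0, "gripper": 1}, {"x": 36, "y": 3, "z": 0, "ax": 0, "ay": 0, "az": 0, "gripper": 1}]'

```text
clock: 10.48
position: [0.5099, -0.2544, 0.2404]
ee_rot: [0.87, 0.493, 0.0, 0.0]
ft_force: [0.6, 0.0, 0.4]
grip_width: -0.006
grasp_force: 0.0
```

Call:
apply_moves --rows '[{"x": 36, "y": 3, "z": 0, "ax": 0, "ay": 0, "az": 0, "gripper": 1}, {"x": 36, "y": 3, "z": 0, "ax": 0, "ay": 0, "az": 0, "gripper": 1}, {"x": 36, "y": 3, "z": 0, "ax": 0, "ay": 0, "az": 0, "gripper": 1}, {"x": 36, "y": 3, "z": 0, "ax": 0, "ay": 0, "az": 0, "gripper": 1}, {"x": 35, "y": 2, "z": 0, "ax": 0, "ay": 0, "az": 0, "gripper": 1}]'

```text
clock: 10.9
position: [0.6147, -0.1075, 0.2402]
ee_rot: [0.869, 0.494, 0.0, -0.0]
ft_force: [0.3, -0.3, -0.4]
grip_width: 0.002
grasp_force: 0.0
```

Call:
apply_moves --rows '[{"x": 0, "y": 0, "z": 0, "ax": 0, "ay": 0, "az": 0, "gripper": 1}, {"x": 0, "y": 0, "z": 30, "ax": 0, "ay": 0, "az": 0, "gripper": 1}, {"x": 0, "y": 0, "z": 30, "ax": 0, "ay": 0, "az": 0, "gripper": 1}, {"x": 0, "y": 0, "z": 0, "ax": 0, "ay": 0, "az": 0, "gripper": 1}, {"x": 0, "y": 0, "z": 0, "ax": 0, "ay": 0, "az": 0, "gripper": 1}]'

```text
clock: 11.32
position: [0.6131, -0.109, 0.1795]
ee_rot: [0.87, 0.493, -0.001, -0.001]
ft_force: [-0.3, 0.4, 0.7]
grip_width: -0.002
grasp_force: 0.0
```

Run:
```python
from h import *
from scipy.spatial.transform import Rotation as R
o=get_obs(); x=R.from_quat(o["ee_rot"]).as_matrix()[:,0]; print(o["position"],np.degrees(np.arctan2(x[1],x[0]))%360,o["joint_pos"])
```

```text
[ 0.61305651 -0.10901263  0.1795426 ] 59.10837856855121 [ 0.73168284  0.50338956 -0.84687688  1.51184445  0.38328913  1.30272223
 -0.69572368]
```

Call:
apply_moves --rows '[{"x": 0, "y": 0, "z": 25, "ax": 0, "ay": 0, "az": 0, "gripper": 1}, {"x": 0, "y": 0, "z": 25, "ax": 0, "ay": 0, "az": 0, "gripper": 1}, {"x": 0, "y": 0, "z": 12, "ax": 0, "ay": 0, "az": 0, "gripper": 1}, {"x": 0, "y": 0, "z": 0, "ax": 0, "ay": 0, "az": 0, "gripper": 1}, {"x": -4, "y": 0, "z": 0, "ax": 0, "ay": 0, "az": 0, "gripper": 1}]'

```text
clock: 11.73
position: [0.6125, -0.1113, 0.1198]
ee_rot: [0.87, 0.493, 0.001, 0.0]
ft_force: [-0.4, 0.7, 0.6]
grip_width: -0.001
grasp_force: 0.0
```

Call:
apply_moves --rows '[{"x": -4, "y": 0, "z": 0, "ax": 0, "ay": 0, "az": 0, "gripper": 1}, {"x": -4, "y": 0, "z": 0, "ax": 0, "ay": 0, "az": 0, "gripper": 1}, {"x": -3, "y": 0, "z": 0, "ax": 0, "ay": 0, "az": 0, "gripper": 1}, {"x": -3, "y": 0, "z": 0, "ax": 0, "ay": 0, "az": 0, "gripper": 1}, {"x": 0, "y": 0, "z": 0, "ax": 0, "ay": 0, "az": 0, "gripper": 1}]'

```text
clock: 12.15
position: [0.6047, -0.1246, 0.119]
ee_rot: [0.871, 0.492, 0.0, 0.0]
ft_force: [0.3, 1.4, 0.3]
grip_width: 0.001
grasp_force: 0.0
```

Call:
apply_moves --rows '[{"x": -4.9, "y": -1.3, "z": 0, "ax": 0, "ay": 0, "az": -5, "gripper": 1}, {"x": -4.9, "y": -1.3, "z": 0, "ax": 0, "ay": 0, "az": -5, "gripper": 1}, {"x": -4.9, "y": -1.3, "z": 0, "ax": 0, "ay": 0, "az": -5, "gripper": 1}, {"x": -4.9, "y": -1.3, "z": 0, "ax": 0, "ay": 0, "az": -5, "gripper": 1}, {"x": -4.9, "y": -1.3, "z": 0, "ax": 0, "ay": 0, "az": -5, "gripper": 1}]'

```text
clock: 12.57
position: [0.5901, -0.1439, 0.1188]
ee_rot: [0.742, 0.671, 0.0, 0.0]
ft_force: [1.3, 1.3, 1.2]
grip_width: -0.003
grasp_force: 0.9
```

Contact is made (about 2 N) and the lever is turning. Continuing.

Call:
apply_moves --rows '[{"x": -4.9, "y": -1.3, "z": 0, "ax": 0, "ay": 0, "az": -5, "gripper": 1}, {"x": -4.9, "y": -1.3, "z": 0, "ax": 0, "ay": 0, "az": -5, "gripper": 1}, {"x": -4.9, "y": -1.3, "z": 0, "ax": 0, "ay": 0, "az": -5, "gripper": 1}, {"x": -4.9, "y": -1.3, "z": 0, "ax": 0, "ay": 0, "az": -5, "gripper": 1}, {"x": -4.9, "y": -1.3, "z": 0, "ax": 0, "ay": 0, "az": -5, "gripper": 1}]'

```text
clock: 12.98
position: [0.5852, -0.1686, 0.1187]
ee_rot: [0.579, 0.815, 0.0, 0.0]
ft_force: [0.4, 1.3, 1.1]
grip_width: -0.004
grasp_force: 0.9
```

Call:
apply_moves --rows '[{"x": -2.9, "y": -0.8, "z": 0, "ax": 0, "ay": 0, "az": -3, "gripper": 1}, {"x": -2.9, "y": -0.8, "z": 0, "ax": 0, "ay": 0, "az": -3, "gripper": 1}, {"x": -2, "y": -0.5, "z": 0, "ax": 0, "ay": 0, "az": -2, "gripper": 1}, {"x": -2, "y": -0.5, "z": 0, "ax": 0, "ay": 0, "az": -2, "gripper": 1}, {"x": 0, "y": 0, "z": 0, "ax": 0, "ay": 0, "az": 0, "gripper": 1}]'

```text
clock: 13.4
position: [0.5864, -0.1793, 0.1184]
ee_rot: [0.507, 0.862, -0.0, -0.0]
ft_force: [0.1, -0.1, -0.4]
grip_width: -0.002
grasp_force: 0.0
```

Run:
```python
from h import *
from scipy.spatial.transform import Rotation as R
o=get_obs(); x=R.from_quat(o["ee_rot"]).as_matrix()[:,0]; d=o["position"]-[.644,-.1687,0]; print(o["position"],"leverbearing",np.degrees(np.arctan2(x[1],x[0]))%360+90,o["joint_pos"],o["ft_force"], np.hypot(*d[:2]),np.degrees(np.arctan2(d[1],d[0]))%360)
```

```text
[ 0.58643275 -0.1793171   0.11835289] leverbearing 209.05458215743073 [ 0.967686    0.61978671 -1.01332614  1.59783507  0.54911934  1.2354803
  0.35879542] [ 0.06741553 -0.09113469 -0.39758606] 0.05853812094427026 190.44960785179424
```

Call:
apply_moves --rows '[{"x": -2, "y": -0.5, "z": 0, "ax": 0, "ay": 0, "az": -2, "gripper": 1}, {"x": -2, "y": -0.5, "z": 0, "ax": 0, "ay": 0, "az": -2, "gripper": 1}, {"x": -1, "y": -0.2, "z": 0, "ax": 0, "ay": 0, "az": -1, "gripper": 1}, {"x": -1, "y": -0.2, "z": 0, "ax": 0, "ay": 0, "az": -1, "gripper": 1}, {"x": 0, "y": 0, "z": 0, "ax": 0, "ay": 0, "az": 0, "gripper": 1}]'

```text
clock: 13.82
position: [0.5883, -0.185, 0.1183]
ee_rot: [0.462, 0.887, -0.0, -0.0]
ft_force: [0.1, -0.1, 0.5]
grip_width: 0.0
grasp_force: 0.3
```

Call:
apply_moves --rows '[{"x": -2, "y": -0.5, "z": 0, "ax": 0, "ay": 0, "az": -2, "gripper": 1}, {"x": -1, "y": -0.2, "z": 0, "ax": 0, "ay": 0, "az": -1, "gripper": 1}, {"x": -1, "y": -0.2, "z": 0, "ax": 0, "ay": 0, "az": -1, "gripper": 1}, {"x": -1, "y": -0.2, "z": 0, "ax": 0, "ay": 0, "az": -1, "gripper": 1}, {"x": 0, "y": 0, "z": 0, "ax": 0, "ay": 0, "az": 0, "gripper": 1}]'

```text
clock: 14.23
position: [0.5905, -0.1898, 0.1182]
ee_rot: [0.423, 0.906, -0.0, -0.0]
ft_force: [-1.7, 0.6, -0.7]
grip_width: -0.001
grasp_force: 0.5
```

Call:
apply_moves --rows '[{"x": -1, "y": -0.2, "z": 0, "ax": 0, "ay": 0, "az": -1, "gripper": 1}, {"x": -1, "y": -0.2, "z": 0, "ax": 0, "ay": 0, "az": -1, "gripper": 1}, {"x": -1, "y": -0.2, "z": 0, "ax": 0, "ay": 0, "az": -1, "gripper": 1}, {"x": -1, "y": -0.2, "z": 0, "ax": 0, "ay": 0, "az": -1, "gripper": 1}, {"x": 0, "y": 0, "z": 0, "ax": 0, "ay": 0, "az": 0, "gripper": 1}]'

```text
clock: 14.65
position: [0.5926, -0.1934, 0.1182]
ee_rot: [0.39, 0.921, -0.0, 0.0]
ft_force: [-1.0, 0.6, 0.3]
grip_width: 0.001
grasp_force: 0.5
```

Call:
apply_moves --rows '[{"x": -1, "y": -0.2, "z": 0, "ax": 0, "ay": 0, "az": -1, "gripper": 1}, {"x": -1, "y": -0.2, "z": 0, "ax": 0, "ay": 0, "az": -1, "gripper": 1}, {"x": -1, "y": -0.2, "z": 0, "ax": 0, "ay": 0, "az": -1, "gripper": 1}, {"x": 0, "y": 0, "z": 0, "ax": 0, "ay": 0, "az": 0, "gripper": 1}, {"x": 0, "y": 0, "z": 0, "ax": 0, "ay": 0, "az": 0, "gripper": 1}]'

```text
clock: 15.07
position: [0.5938, -0.1953, 0.1183]
ee_rot: [0.366, 0.931, -0.0, -0.001]
ft_force: [-6.0, 1.6, 1.2]
grip_width: -0.001
grasp_force: 2.6
```

Run:
```python
from h import *
c=camera("top"); im=c["color"][:,:,::-1]; b=camera("scene")["color"][:,:,::-1]
cv2.imwrite("pics/m7.png",np.hstack([cv2.resize(im[170:260,365:455],(400,400),interpolation=cv2.INTER_CUBIC),cv2.resize(b[250:350,220:320],(400,400),interpolation=cv2.INTER_CUBIC)]))
print(get_obs()["ft_force"],get_obs()["joint_pos"])
```

```text
[-5.80464542  1.63627825  2.87800758] [ 0.99838972  0.67174298 -1.05847023  1.56234964  0.60393908  1.26881356
  0.66863692]
```

The force is rising near the expected stop. I'll press a little more to confirm.

Call:
apply_moves --rows '[{"x": -1, "y": 0, "z": 0, "ax": 0, "ay": 0, "az": 0, "gripper": 1}, {"x": -1, "y": 0, "z": 0, "ax": 0, "ay": 0, "az": 0, "gripper": 1}, {"x": 0, "y": 0, "z": 0, "ax": 0, "ay": 0, "az": 0, "gripper": 1}, {"x": 0, "y": 0, "z": 0, "ax": 0, "ay": 0, "az": 0, "gripper": 1}]'

```text
clock: 15.5
position: [0.594, -0.1954, 0.1181]
ee_rot: [0.366, 0.931, -0.0, -0.002]
ft_force: [-14.3, 5.9, 7.8]
grip_width: -0.002
grasp_force: 7.0
```

It's a firm stop: 15 N with no further movement. Now I'll retreat and lift clear.

Call:
apply_moves --rows '[{"x": 6, "y": 0, "z": 0, "ax": 0, "ay": 0, "az": 0, "gripper": 1}, {"x": 20, "y": 0, "z": 0, "ax": 0, "ay": 0, "az": 0, "gripper": 1}, {"x": 0, "y": 0, "z": -30, "ax": 0, "ay": 0, "az": 0, "gripper": 1}, {"x": 0, "y": 0, "z": -40, "ax": 0, "ay": 0, "az": 0, "gripper": 1}, {"x": 0, "y": 0, "z": -40, "ax": 0, "ay": 0, "az": 0, "gripper": 1}]'

```text
clock: 15.92
position: [0.5764, -0.179, 0.2294]
ee_rot: [0.366, 0.931, 0.0, -0.0]
ft_force: [1.5, -0.7, 0.0]
grip_width: 0.002
grasp_force: 0.0
```

Call:
apply_moves --rows '[{"x": 0, "y": -35, "z": 0, "ax": 0, "ay": 0, "az": 0, "gripper": 1}, {"x": 0, "y": -35, "z": 0, "ax": 0, "ay": 0, "az": 0, "gripper": 1}, {"x": 0, "y": -35, "z": 0, "ax": 0, "ay": 0, "az": 0, "gripper": 1}, {"x": 0, "y": -35, "z": 0, "ax": 0, "ay": 0, "az": 0, "gripper": 1}, {"x": 0, "y": -35, "z": 0, "ax": 0, "ay": 0, "az": 0, "gripper": 1}]'

```text
clock: 16.33
position: [0.4565, -0.3085, 0.2287]
ee_rot: [0.366, 0.931, -0.0, 0.001]
ft_force: [0.8, -1.0, 0.5]
grip_width: -0.001
grasp_force: 0.0
```

Call:
apply_moves --rows '[{"x": 0, "y": 0, "z": 0, "ax": 0, "ay": 0, "az": 0, "gripper": 1}, {"x": 0, "y": 0, "z": 0, "ax": 0, "ay": 0, "az": 0, "gripper": 1}]'

```text
clock: 16.5
position: [0.4561, -0.3098, 0.2284]
ee_rot: [0.369, 0.93, -0.001, 0.001]
ft_force: [0.0, 0.2, 0.4]
grip_width: 0.005
grasp_force: 0.0
```

Run:
```python
from h import *
t=camera("top")["color"][:,:,::-1]
cv2.imwrite("pics/t8.png",cv2.resize(t[150:290,250:450],None,fx=4,fy=4,interpolation=cv2.INTER_CUBIC))
```

```text
(no output)
```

View pics/t8.png

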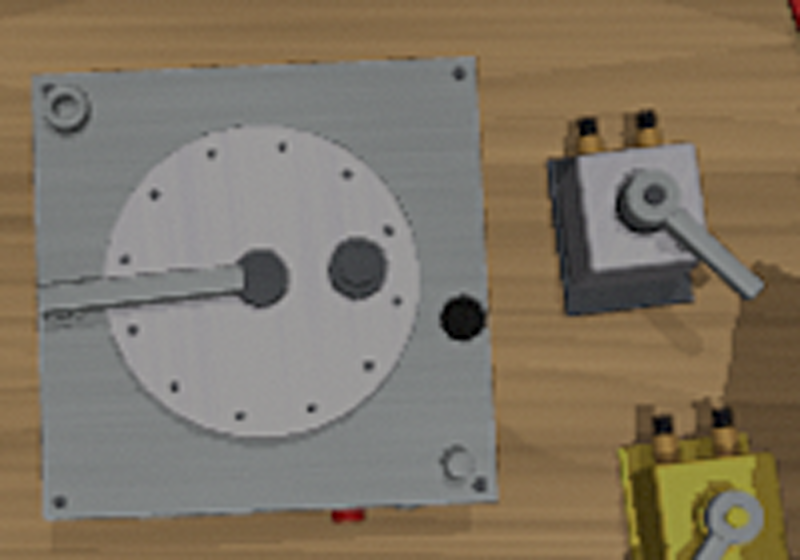

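The dial is unchanged, with its bar over the sensor. The lever is over to the right, ending at (755,290). The bushing, the dowel and the yellow look-alike haven't moved.

```bash
python3 -c "
from workcell import *
print(hand_in())"
```

```text
the job is handed in; nothing more can be done
None
```

The job is handed in: the end of the dial's arm stands over the sensor, centred to about 1 mm by camera, then the lock lever was pushed to its far stop (15 N, no further movement), with the robot clear at 16.5 s.

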